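# Lever open the salting box

### The arm

A 6-joint arm with a two-finger parallel gripper is mounted at the origin on the work surface. World frame = base frame: x ahead of the robot, y to its left, z up, the work surface at z = 0. Lengths are in m, angles in degrees, forces in N, time in s.
With the tool pointing down it reaches from about 0.4 to 0.825 m from the base axis. Payload 7 kg.
Tool frame: the origin (TCP) lies between the finger pads; the fingertips stand 19 mm ahead of it and the grasp point (between the pads) is the TCP; z points along the fingers, y is the line along which they close (so a half turn about z gives the same grasp; the last joint's range is limited). The gripper opens to 88 mm and grips with 3 to 60 N. Pads are 19 mm wide; open, the fingers measure 130 mm over their backs; the gripper's body (78 mm by 193 mm) begins 47 mm behind the grasp point.
Start: joints at [16.507, 20.546, 0.682, 0, -70.136, -16.507], TCP at [0.675, -0, 0.22] pointing down, gripper open.
Joint ranges: [-176.03, 176.03], [-82.01, 121.73], [-58.28, 71.71], [-173.87, 95.51], [-174.79, -0.11], [-173.66, 173.66]. Speed limits (degrees/s): [136.94, 136.94, 172.46, 180, 180, 180].

### API

Orientations are given as [roll, pitch, yaw] about the fixed x, y, z axes, in that order (R = Rz(yaw) Ry(pitch) Rx(roll)).
In Python, from plant import get_obs, snapshot, close_job, spot_in, spot_point gives the robot as it stands.
- The arm moves only by the tool play_rows, never from a script. Its argument "plan" is a list of rows, each a list of 6 numbers: the shift along the tool's x, y, z in cm, then the turn, a rotation vector about the tool's x, y, z in degrees. A call has 1 to 20 rows; each row shifts and turns the commanded pose from where the row before left it, along the tool's axes as they then stand; what a row does not reach is not made up. A row lasts 1/12 s, in which the tool goes at most 41.7 mm and 7.16 degrees, less where a joint would pass 70% of its speed; a pose out of reach is approached as far as the arm can. A call is refused whole if a number of a shift passes 4.17 or a number of a turn 7.16, either way. A call with a gripper value outside its range is refused whole. "grip" is the finger opening in cm, from 0 to 8.76, set as the call begins (left out, the last holds). The fingers move at their own pace and stop on an object; the grip force is fixed at half the most. Time passes only in rows, so rows that do not move let the fingers close. It gives the time, the measured TCP pose, the force, the opening and the grip force at its end, in the units of the state.
- get_obs(): the state, without advancing time (a new reading comes with each control period).
- snapshot(name): name is "scene" or "side" or "wrist"; returns a dict with "frame" (420x560x3 uint8, red, green, blue), "fx", "fy", "cx", "cy" (pixels), "position" and "attitude" of the camera in the world. Camera axes: x right, y down, z forward; pixel columns grow to the right and rows downward; lengths in m; the calibration is good to about 2 mm. The wrist camera is an equidistant fisheye: a pixel r from the principal point sees the ray r / f radians off the axis. A picture is of the moment at which its call begins. There is no depth.
- close_job(): hands the job in; it is judged then, once.
Trained networks look in the newest picture that a camera, given by its name, has taken for a name from the list of things; names that differ only in an ending like _2 or _b are one class to them, and where a whole thing is asked for, a point or a joint stands for the part that bears it (a point fixed in the world has none). Each returns a list of dicts, best first, with "score" (0 to 1); they miss things now and then, are a little off and sometimes report something else, mostly with a low value. They report only what shows in the picture. A call takes as long as a camera call.
- spot_in(camera, thing): "position" ([x, y, z] in m, in world coordinates, good to about 4 mm: the middle of the surface that is visible of it).
- spot_point(camera, thing): "position" ([x, y, z] in m, in world coordinates, good to about 4 mm: a listed point, or the origin of a listed thing).
The state is a dict: "clock": time; "joint_pos": joint angles; "qvel": joint speeds; "tau": joint torques, N m; "tool_pos": TCP position; "orientation": TCP orientation; "force": force on the tool from outside, world axes, zero at the start; "moment": the same for the moment, N m; "opening": finger opening in m; "gripper_force": force on a finger pad.
Only numpy, scipy, OpenCV 4.12 (cv2) and the standard library are available. Lean on these libraries where they do the work, as an engineer would, in place of code of your own. Each camera call takes 0.05 s, during which the arm holds its last target. There are 200 camera calls.

### The job

Lever open the heavy steel lid of the salting box: with the fingertips push the butt of the wooden lever handle straight towards the box until its cross pin drops into the notch and its toe is under the lid's lip, then press the handle end down smoothly until the lid is open by at least 15 degrees. Finish while still holding the handle down, so that the lid stays open on the lever. Do not lift the lever out of its stand, touch the lid or fling it up, and leave everything else on the table where it stands.

Things in the scene. Friction and masses are not known exactly. Their poses are not given: they have to be found in the camera images.
- station: fixed dark wooden salting box with a dark steel lever stand on its near side, one piece. Origin on the table (z=0) under the notch of the stand; +x points level from stand to box, z up. Box 145 x 200 x 69 mm, from x=95 to 240 mm. In front of it a wooden ledge 54 mm high (x=25 to 95 mm) carries the lever's toe.
- notch (a point): where the lever's pin centre lies when home: 80 mm above the station's origin. The stand is two upright cheeks 14 mm thick, 36 mm apart inside, the lever between them. Their tops are level rails 80 mm high from station x=-74 to -8 mm, then a notch 17 mm wide and 6 mm deep, then an end stop 102 mm high; a like stop ends the rails at the rear.
- lever: loose lever, 0.45 kg, in the stand. Origin at the centre of its steel cross pin (12 mm diameter, 72 mm long, along y); +x to the toe. The pin starts on the rails (86 mm high) 44 to 56 mm behind the notch; pushed with about 1 to 4 N it slides home, drops 6 mm into the notch (within 2.5 mm of point notch) and meets the end stop. Then x is level within 2 degrees until the handle is pressed.
- butt (a point): centre of the butt end of the lever's straight light wooden handle (24 mm wide, 18 mm thick), at x=-169, z=+62 mm of the lever: the handle rises 20 degrees from the pin to here. Pressed here with 2 to 8 N (less as it sinks), the lever turns about its pin; with this point 45, 35, 25 mm above the table the lid is open about 14, 16, 18 degrees; the handle meets the table at about 20.
- toe (a point): tip of the lever's flat steel toe (8 mm thick, 28 mm wide), at x=90, z=-22 mm of the lever. At the start it rests on the ledge 10 to 22 mm short of the lid's lip; with the lever home it is under the lip by 34 mm and meets it after about 5 degrees of pressing.
- flap: heavy plain steel lid of the box, 182 x 206 x 10 mm, about 2 kg, shuts by its own weight; the dark bar handle on top is not to be used. Origin on the hinge at the box's far top edge (station x=235, z=70 mm); its own z is vertical when shut and leans from the vertical by the opening angle.
- lip (a point): middle of the lower near edge of the lid, the lip that overhangs the box towards the lever: at station x=56 mm, 70 mm above the table when shut.
- spool: small wooden twine spool, 52 mm diameter, 54 mm high, standing beside the lever; a bystander. Origin at its underside.
- jar: spice jar with a steel cap, 60 mm diameter, 75 mm high, standing beside the lever; a bystander. Origin at its underside.
- weight: brass scale weight with a knob, 48 mm diameter, 60 mm high, standing beside the lever; a bystander. Origin at its underside.
- bowl: steel bowl, 120 mm diameter, 50 mm high, at the robot's right; a bystander. Origin at its underside.
- mug: white mug, 80 mm diameter, 90 mm high, at the robot's left; a bystander. Origin at its underside.
- brush: wooden-handled brush lying flat at the robot's left; a bystander.
- bottle: white bottle, 66 mm diameter, 190 mm high, at the right; a bystander. Origin at its underside.

How it is judged:
By the outcome, as a careful person would: the job done as asked, in the order asked, and still so for the second after the job is handed in, while the arm keeps its last pose, push and grip.
It also fails if it takes over 42 s, if anything falls off the work surface, if the arm or the gripper's body presses on something with over 40 N, if the wrist force passes 120 N, or if a joint passes its speed limit or range.

## Working session

There is one attempt and no reset: what is moved stays moved. The work goes in short steps, Python scripts to look and compute and a tool call to move; the robot and the scene stay as the last step left them, time stands still between calls to the robot, and variables do not carry over. Pictures are saved under pics/ and viewed, at most 10 in all, crops included, and the job is handed in when it is done.

Besides the shell and the picture viewer there is one more tool, called by a JSON object that holds its "method" and its "body", one argument or row to a line. play_rows: Moves the arm, as the interface text tells. Its arguments: {"type":"object","properties":{"plan":{"type":"array","items":{"type":"array","items":{"type":"number"}}},"grip":{"type":"number"}},"required":["plan"]}

```bash
mkdir -p pics
cat > h.py <<'E'
from plant import *
import numpy as np, cv2
from scipy.spatial.transform import Rotation as R
def find(cam,names,pt=True):
    for n in names:
        r=(spot_point if pt else spot_in)(cam,n)
        print(cam,n,[(np.round(d["position"],4).tolist(),round(d["score"],2)) for d in r[:2]])
def save(s,fn):
    cv2.imwrite("pics/"+fn,s["frame"][:,:,::-1])
E
python3 - <<'E'
from h import *
o=get_obs();print({k:np.round(v,3).tolist() for k,v in o.items()})
for c in ["scene","side"]:
    s=snapshot(c);save(s,c+"0.png");print(c,np.round(s["position"],3),np.round(s["attitude"],3))
    find(c,["station","notch","lever","butt","toe","lip","flap"])
    find(c,["spool","jar","weight","bowl","mug","bottle","brush"] )
E
```

```text
{'clock': 0.0, 'joint_pos': [16.507, 20.592, 0.636, -0.021, -70.138, -16.508], 'qvel': [0.034, 0.012, -0.087, -0.068, -0.033, -0.06], 'tau': [-0.001, -58.273, 29.306, 6.997, 0.007, -0.0], 'tool_pos': [0.674, -0.0, 0.219], 'orientation': [179.904, -0.008, -90.008], 'force': [-0.158, 0.241, 0.158], 'moment': [0.019, -0.025, 0.021], 'gripper_force': 0.0, 'opening': 0.087}
scene [ 1.569 -0.009  1.342] [-1.39204e+02  5.40000e-02  8.85590e+01]
scene station [([0.6488, 0.0642, -0.0035], 0.68), ([0.6506, 0.1212, 0.0707], 0.46)]
scene notch [([0.6484, 0.0649, 0.0818], 0.74)]
scene lever [([0.6476, 0.0106, 0.085], 0.94)]
scene butt [([0.6501, -0.1553, 0.1563], 0.83)]
scene toe [([0.6498, 0.1014, 0.0554], 0.63)]
scene lip [([0.6512, 0.1184, 0.0722], 0.97)]
scene flap [([0.7779, -0.0162, 0.0005], 0.69), ([0.6455, 0.2965, 0.0677], 0.59)]
scene spool [([0.5542, 0.0884, -0.0031], 0.73), ([0.5402, -0.0426, -0.0017], 0.49)]
scene jar [([0.7774, -0.0198, -0.0003], 0.58)]
scene weight [([0.5528, 0.0879, -0.0058], 0.67)]
scene bowl [([0.3222, -0.4311, -0.0022], 0.83)]
scene mug [([0.2994, 0.308, 0.0004]
[... 307 characters left out ...]
 -0.0028], 0.3)]
side lever [([0.6459, 0.0121, 0.0845], 0.67)]
side butt [([0.6499, -0.1584, 0.1589], 0.61)]
side toe [([0.6491, 0.0962, 0.0591], 0.67), ([0.6475, -0.155, 0.158], 0.46)]
side lip [([0.6435, 0.1167, 0.0703], 0.63)]
side flap [([0.644, 0.3007, 0.0701], 0.89), ([0.6476, -0.1564, 0.1567], 0.26)]
side spool [([0.5388, -0.0439, -0.0003], 0.9)]
side jar [([0.7792, -0.0179, -0.0016], 0.7)]
side weight [([0.5497, 0.0909, 0.003], 0.86), ([0.4692, 0.4705, 0.0008], 0.46)]
side bowl [([0.3235, -0.4291, 0.0025], 0.65)]
side mug [([0.2942, 0.3008, -0.0018], 0.97)]
side bottle [([0.6161, -0.4289, 0.0036], 0.94), ([0.4718, 0.4672, -0.0006], 0.69)]
side brush [([0.4726, 0.4713, 0.0009], 0.61)]
```

View pics/scene0.png

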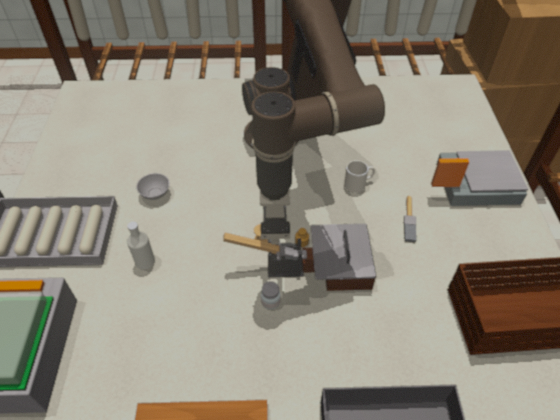

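View pics/side0.png

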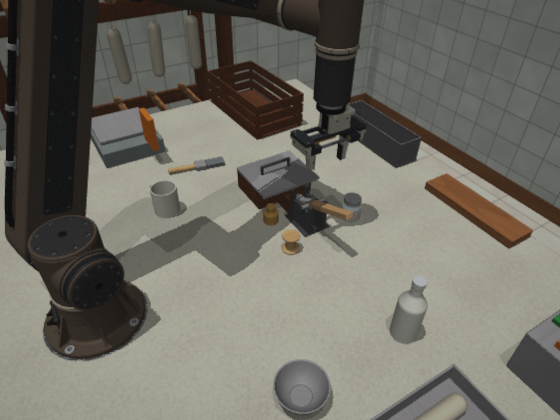

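The scene picture shows the handle's butt at about (228,238), running right (+y) to the box lid at (342,250). The side picture shows the same handle at about (330,208), with the spool at (291,240). The network fixes are consistent with this: station yaw is about 90.5°, the lever is 52 mm behind the notch, and the heights are right. First I'll close the fingers and move behind the butt.

{"method": "play_rows", "body": {
  "grip": 0,
  "plan": [
    [2,0.25,0,0,0,0],
    [2,0.25,0,0,0,0],
    [2,0.25,0,0,0,0],
    [2,0.25,0,0,0,0],
    [2,0.25,0,0,0,0],
    [2,0.25,0,0,0,0],
    [2,0.25,0,0,0,0],
    [2,0.25,0,0,0,0],
    [2,0.25,0,0,0,0],
    [2,0.25,0,0,0,0],
    [0,0,0,0,0,0],
    [0,0,0,0,0,0]
  ]
}}

```text
clock: 2.5
tool_pos: [0.6497, -0.2011, 0.2199]
orientation: [180.0, 0.0, -90.1]
force: [-0.8, 0.0, 0.6]
opening: 0.0129
gripper_force: 0.0
```

{"method": "play_rows", "body": {
  "plan": [
    [0,0,1,0,0,0],
    [0,0,1.5,0,0,0],
    [0,0,1.5,0,0,0],
    [0,0,1.5,0,0,0],
    [0,0,1.5,0,0,0],
    [0,0,1,0,0,0],
    [0,0,0,0,0,0],
    [0,0,0,0,0,0]
  ]
}}

```text
clock: 3.17
tool_pos: [0.6499, -0.1995, 0.1394]
orientation: [179.9, -0.0, -89.9]
force: [0.2, 0.4, 0.8]
opening: 0.0004
gripper_force: 0.0
```

Run:
```python
from h import *
for c in ["scene","side","wrist"]:
    s=snapshot(c);save(s,c+"1.png")
    find(c,["notch","lever","butt","toe","lip"])
```

```text
scene notch [([0.65, 0.0622, 0.0818], 0.8)]
scene lever [([0.65, 0.0137, 0.0843], 0.97)]
scene butt [([0.649, -0.1518, 0.1601], 0.9)]
scene toe [([0.6495, 0.1007, 0.0598], 0.86)]
scene lip [([0.6516, 0.1216, 0.0706], 0.92), ([0.6462, 0.2972, 0.0672], 0.4)]
side notch [([0.6471, 0.0584, 0.0788], 0.79)]
side lever [([0.6437, 0.0108, 0.0877], 0.67), ([0.294, 0.2993, 0.0028], 0.15)]
side butt []
side toe [([0.6483, 0.0988, 0.062], 0.64)]
side lip [([0.6463, 0.1193, 0.0695], 0.73)]
wrist notch []
wrist lever []
wrist butt [([0.6444, -0.156, 0.1579], 0.73)]
wrist toe []
wrist lip []
```

View pics/wrist1.png

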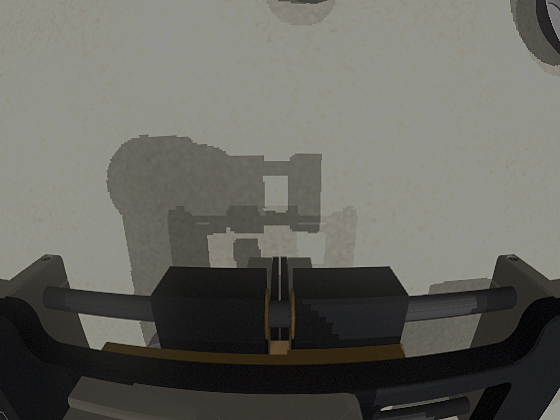

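The wrist view shows the butt centred between the closed fingers at about (280,348). I'll approach it now and start the push.

{"method": "play_rows", "body": {
  "plan": [
    [-0.5,0,-0.5,0,0,0],
    [-0.5,0,0,0,0,0],
    [-0.5,0,0,0,0,0],
    [-0.5,0,0,0,0,0],
    [-0.3,0,0,0,0,0],
    [-0.2,0,0,0,0,0],
    [-0.2,0,0,0,0,0],
    [-0.2,0,0,0,0,0],
    [-0.2,0,0,0,0,0],
    [-0.2,0,0,0,0,0],
    [-0.2,0,0,0,0,0],
    [-0.2,0,0,0,0,0],
    [-0.2,0,0,0,0,0],
    [-0.2,0,0,0,0,0],
    [-0.2,0,0,0,0,0]
  ]
}}

```text
clock: 5.32
tool_pos: [0.65, -0.1571, 0.145]
orientation: [-180.0, -0.0, -90.0]
force: [-0.8, -3.4, -0.4]
opening: 0.0007
gripper_force: 1.5
```

{"method": "play_rows", "body": {
  "plan": [
    [-0.2,0,0,0,0,0],
    [-0.2,0,0,0,0,0],
    [-0.2,0,0,0,0,0],
    [-0.2,0,0,0,0,0],
    [-0.2,0,0,0,0,0],
    [-0.2,0,0,0,0,0],
    [-0.2,0,0,0,0,0],
    [-0.2,0,0,0,0,0],
    [-0.2,0,0,0,0,0],
    [-0.2,0,0,0,0,0]
  ]
}}

```text
clock: 6.15
tool_pos: [0.65, -0.1368, 0.1449]
orientation: [180.0, 0.0, -90.0]
force: [-0.2, -2.5, 0.2]
opening: 0.0005
gripper_force: 1.6
```

Run:
```python
from h import *
for c in ["scene","side"]:
    s=snapshot(c);save(s,c+"2.png")
    find(c,["notch","lever","butt","toe"])
```

```text
scene notch [([0.6506, 0.065, 0.0809], 0.79)]
scene lever [([0.6519, 0.0393, 0.0853], 0.84), ([0.6477, 0.0612, -0.007], 0.34)]
scene butt [([0.6492, -0.1266, 0.1588], 0.92), ([0.6431, 0.3005, 0.0659], 0.27)]
scene toe [([0.6469, 0.1291, 0.0589], 0.68)]
side notch [([0.6462, 0.0655, 0.0801], 0.92), ([0.322, -0.4281, -0.0002], 0.44)]
side lever [([0.6456, 0.0416, 0.0867], 0.81)]
side butt [([0.6502, -0.124, 0.1573], 0.83), ([0.6436, 0.1184, 0.0718], 0.53)]
side toe [([0.6457, 0.0611, 0.0832], 0.57), ([0.6478, 0.1274, 0.0609], 0.5)]
```

{"method": "play_rows", "body": {
  "plan": [
    [-0.2,0,0,0,0,0],
    [-0.2,0,0,0,0,0],
    [-0.2,0,0,0,0,0],
    [-0.2,0,0,0,0,0],
    [-0.2,0,0,0,0,0],
    [-0.2,0,0,0,0,0],
    [-0.2,0,0,0,0,0],
    [-0.2,0,0,0,0,0],
    [-0.1,0,0,0,0,0],
    [-0.1,0,0,0,0,0],
    [-0.1,0,0,0,0,0],
    [-0.1,0,0,0,0,0]
  ]
}}

```text
clock: 7.65
tool_pos: [0.6499, -0.1169, 0.1449]
orientation: [180.0, 0.0, -90.0]
force: [0.7, -4.1, -0.6]
opening: 0.0006
gripper_force: 1.4
```

{"method": "play_rows", "body": {
  "plan": [
    [-0.1,0,0,0,0,0],
    [-0.1,0,0,0,0,0],
    [0,0,0,0,0,0]
  ]
}}

```text
clock: 7.9
tool_pos: [0.65, -0.1148, 0.1449]
orientation: [-180.0, 0.0, -90.0]
force: [0.7, -2.9, -0.1]
opening: 0.0006
gripper_force: 1.1
```

Run:
```python
from h import *
for c in ["scene","side"]:
    s=snapshot(c);save(s,c+"3.png")
    find(c,["notch","lever","butt","toe","lip"])
```

```text
scene notch []
scene lever [([0.6518, 0.0635, 0.0849], 0.62)]
scene butt [([0.6489, -0.1009, 0.1577], 0.96)]
scene toe [([0.6492, 0.1511, 0.0587], 0.91)]
scene lip [([0.6513, 0.1188, 0.0725], 0.81)]
side notch [([0.6442, 0.062, 0.079], 0.94)]
side lever []
side butt [([0.649, -0.1047, 0.1595], 0.51), ([0.6457, 0.0608, 0.0797], 0.4)]
side toe [([0.5524, 0.0914, 0.0007], 0.52), ([0.6486, 0.1513, 0.0585], 0.5)]
side lip [([0.6436, 0.1157, 0.0702], 0.61), ([0.6512, -0.1041, 0.16], 0.29)]
```

{"method": "play_rows", "body": {
  "plan": [
    [-0.1,0,0,0,0,0],
    [-0.1,0,0,0,0,0],
    [-0.1,0,0,0,0,0],
    [0,0,0,0,0,0]
  ]
}}

```text
clock: 8.83
tool_pos: [0.65, -0.1117, 0.145]
orientation: [-180.0, 0.0, -90.0]
force: [-0.3, 0.5, -0.3]
opening: 0.0005
gripper_force: 0.0
```

{"method": "play_rows", "body": {
  "plan": [
    [-0.1,0,0,0,0,0],
    [-0.1,0,0,0,0,0],
    [0,0,0,0,0,0]
  ]
}}

```text
clock: 9.08
tool_pos: [0.65, -0.1098, 0.145]
orientation: [-180.0, 0.0, -90.0]
force: [0.5, 0.4, -0.7]
opening: 0.0002
gripper_force: 0.0
```

Run:
```python
from h import *
for c in ["scene","side"]:
    s=snapshot(c);save(s,c+"4.png")
    find(c,["notch","lever","butt","toe","lip"])
```

```text
scene notch [([0.6501, 0.0638, 0.0805], 0.68), ([0.6522, 0.0628, 0.0797], 0.39)]
scene lever [([0.6471, 0.0609, 0.0787], 0.78)]
scene butt [([0.6492, -0.1093, 0.1426], 0.67)]
scene toe [([0.6476, 0.1511, 0.059], 0.74)]
scene lip [([0.6518, 0.1187, 0.0711], 0.95)]
side notch [([0.6472, 0.0594, 0.0805], 0.61), ([0.7808, -0.0168, -0.002], 0.25)]
side lever [([0.6429, 0.0599, 0.0796], 0.81), ([0.4742, 0.4708, 0.0013], 0.43)]
side butt [([0.6503, -0.1092, 0.143], 0.81)]
side toe [([0.6497, -0.1099, 0.1424], 0.64), ([0.6492, 0.1482, 0.0578], 0.53)]
side lip [([0.6415, 0.1165, 0.0698], 0.56)]
```

Run:
```python
from h import *
a=cv2.imread("pics/side4.png")[150:270,240:400]; b=cv2.imread("pics/scene4.png")[190:310,200:380]
a=cv2.resize(a,(533,400),interpolation=2)[:, :400]; b=cv2.resize(b,(600,400),interpolation=2)[:, :400]
cv2.imwrite("pics/c4.png",np.hstack([a,b]))
s=snapshot("wrist");save(s,"wrist4.png");find("wrist",["butt","lever"])
```

```text
wrist butt [([0.6482, -0.1094, 0.1401], 0.6)]
wrist lever []
```

View pics/c4.png

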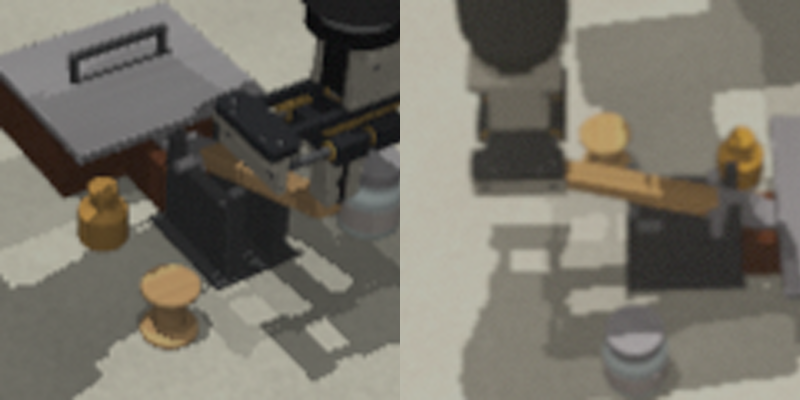

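View pics/wrist4.png

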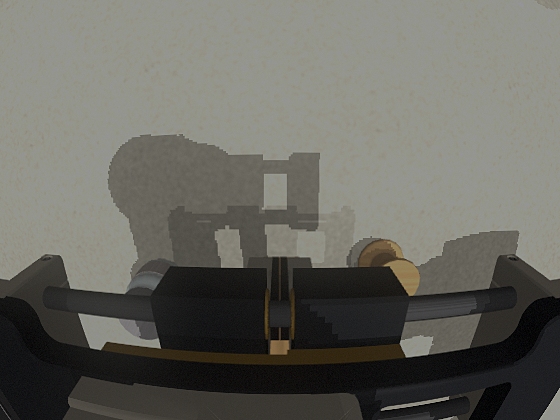

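The lever has dropped: pin z is about 0.079 and butt z about 0.143, and the crops show the handle straight with the fingers behind it. I'll push a little more until it meets the stop.

{"method": "play_rows", "body": {
  "plan": [
    [-0.1,0,0,0,0,0],
    [-0.1,0,0,0,0,0],
    [0,0,0,0,0,0]
  ]
}}

```text
clock: 10.08
tool_pos: [0.65, -0.1078, 0.145]
orientation: [-180.0, 0.0, -90.0]
force: [-0.8, -0.1, 0.0]
opening: 0.0004
gripper_force: 0.0
```

{"method": "play_rows", "body": {
  "plan": [
    [-0.1,0,0,0,0,0],
    [0,0,0,0,0,0]
  ]
}}

```text
clock: 10.25
tool_pos: [0.65, -0.1069, 0.145]
orientation: [-180.0, 0.0, -90.0]
force: [-0.4, -0.3, 0.5]
opening: 0.0004
gripper_force: 0.0
```

Run:
```python
from h import *
for c in ["scene","side","wrist"]:
    s=snapshot(c);save(s,c+"5.png")
    find(c,["notch","lever","butt","toe"])
    if c!="wrist":
        # project expected finger front-bottom and butt points
        for n,p in dict(tip=[.65,-.1069,.126],front=[.65,-.0974,.126],butt=[.65,-.1055,.1425]).items():
            q=R.from_euler("xyz",s["attitude"],degrees=True).inv().apply(np.array(p)-s["position"])
            print(n,np.round([s["cx"]+s["fx"]*q[0]/q[2],s["cy"]+s["fy"]*q[1]/q[2]],1))
a=cv2.imread("pics/side5.png")[160:230,290:390]
cv2.imwrite("pics/c5.png",cv2.resize(a,(800,560),interpolation=2))
```

```text
scene notch [([0.6499, 0.0631, 0.0803], 0.75)]
scene lever [([0.6494, 0.0601, 0.0784], 0.97)]
scene butt [([0.6512, -0.1092, 0.1436], 0.98)]
scene toe [([0.6454, 0.1508, 0.0591], 0.84), ([0.6513, 0.1195, 0.0695], 0.35)]
tip [239.8 242.9]
front [243.  242.9]
butt [240.  239.6]
side notch [([0.6454, 0.0611, 0.0787], 0.95)]
side lever []
side butt [([0.6462, -0.1091, 0.1454], 0.93)]
side toe [([0.649, 0.1497, 0.0593], 0.85), ([0.5388, -0.0457, -0.0002], 0.16)]
tip [337.2 214.7]
front [335.1 212.7]
butt [337.5 209.8]
wrist notch []
wrist lever []
wrist butt [([0.6451, -0.1088, 0.1411], 0.68)]
wrist toe []
```

View pics/c5.png

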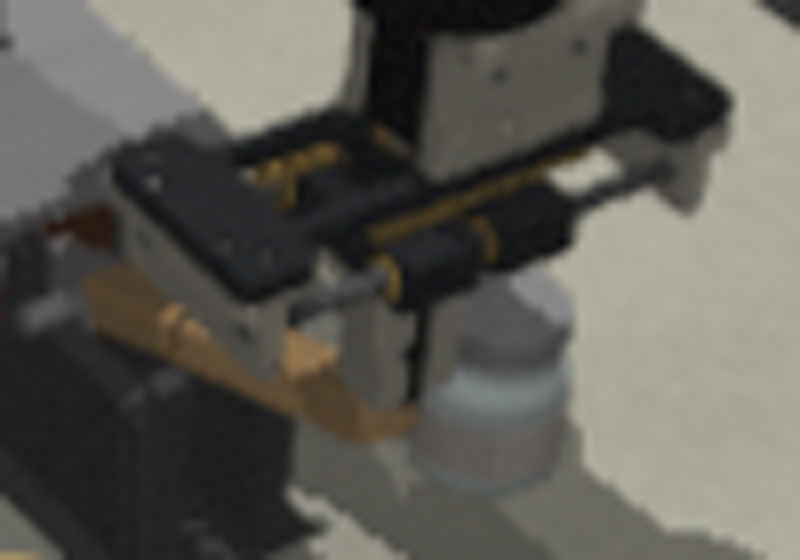

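The crop shows the closed fingertips, at about (400,400), sitting above the handle. They reach less far than I assumed and slipped over the top when the lever dropped. I'll back off, go lower and push it against the stop.

{"method": "play_rows", "body": {
  "plan": [
    [0.5,0,-0.3,0,0,0],
    [1,0,0,0,0,0],
    [1,0,0,0,0,0],
    [0.8,0,0,0,0,0],
    [0,0,0.8,0,0,0],
    [0,0,0.8,0,0,0],
    [0,0,0.7,0,0,0],
    [-0.4,0,0,0,0,0],
    [-0.3,0,0,0,0,0],
    [-0.2,0,0,0,0,0],
    [-0.2,0,0,0,0,0],
    [0,0,0,0,0,0]
  ]
}}

```text
clock: 12.0
tool_pos: [0.6503, -0.1283, 0.1254]
orientation: [-180.0, 0.0, -90.0]
force: [0.1, -0.3, -0.2]
opening: 0.0002
gripper_force: 0.0
```

{"method": "play_rows", "body": {
  "plan": [
    [-0.2,0,0,0,0,0],
    [-0.2,0,0,0,0,0],
    [-0.1,0,0,0,0,0],
    [0,0,0,0,0,0]
  ]
}}

```text
clock: 12.33
tool_pos: [0.65, -0.1238, 0.1251]
orientation: [-180.0, 0.0, -90.0]
force: [-0.5, 0.5, 0.0]
opening: 0.0002
gripper_force: 0.0
```

{"method": "play_rows", "body": {
  "plan": [
    [-0.1,0,0,0,0,0],
    [-0.1,0,0,0,0,0],
    [0,0,0,0,0,0]
  ]
}}

```text
clock: 12.58
tool_pos: [0.65, -0.1219, 0.125]
orientation: [-180.0, 0.0, -90.0]
force: [-0.3, -0.2, -0.0]
opening: 0.0004
gripper_force: 0.0
```

{"method": "play_rows", "body": {
  "plan": [
    [-0.1,0,0,0,0,0],
    [-0.1,0,0,0,0,0],
    [0,0,0,0,0,0]
  ]
}}

```text
clock: 12.83
tool_pos: [0.65, -0.1204, 0.1251]
orientation: [180.0, -0.0, -90.0]
force: [-0.1, -3.0, 0.7]
opening: 0.0007
gripper_force: 1.6
```

{"method": "play_rows", "body": {
  "plan": [
    [-0.1,0,0,0,0,0],
    [0,0,0,0,0,0]
  ]
}}

```text
clock: 13.0
tool_pos: [0.65, -0.1193, 0.1251]
orientation: [-180.0, -0.0, -90.0]
force: [-0.7, -4.4, 0.8]
opening: 0.0007
gripper_force: 1.8
```

{"method": "play_rows", "body": {
  "plan": [
    [-0.1,0,0,0,0,0],
    [0,0,0,0,0,0]
  ]
}}

```text
clock: 13.17
tool_pos: [0.65, -0.118, 0.125]
orientation: [-180.0, -0.0, -90.0]
force: [0.1, -3.4, 1.0]
opening: 0.0004
gripper_force: 1.8
```

{"method": "play_rows", "body": {
  "plan": [
    [-0.1,0,0,0,0,0],
    [0,0,0,0,0,0]
  ]
}}

```text
clock: 13.33
tool_pos: [0.65, -0.1171, 0.125]
orientation: [180.0, -0.0, -90.0]
force: [-0.6, -5.0, 0.2]
opening: 0.0003
gripper_force: 2.2
```

{"method": "play_rows", "body": {
  "plan": [
    [-0.1,0,0,0,0,0],
    [0,0,0,0,0,0]
  ]
}}

```text
clock: 13.5
tool_pos: [0.6499, -0.117, 0.1251]
orientation: [180.0, -0.1, -90.0]
force: [-0.5, -8.1, 1.0]
opening: 0.0002
gripper_force: 4.0
```

Run:
```python
from h import *
for c in ["scene","side","wrist"]:
    s=snapshot(c)
    find(c,["notch","lever","butt","toe"])
```

```text
scene notch [([0.6503, 0.0607, 0.0814], 0.58), ([0.3205, -0.4298, -0.0009], 0.18)]
scene lever [([0.6495, 0.0684, 0.0787], 0.77)]
scene butt [([0.6505, -0.1052, 0.1424], 0.67)]
scene toe [([0.6456, 0.1558, 0.059], 0.81), ([0.5422, -0.0457, -0.0028], 0.15)]
side notch [([0.6442, 0.0612, 0.0788], 0.57)]
side lever [([0.6461, 0.0637, 0.0792], 0.67)]
side butt [([0.649, -0.1071, 0.1405], 0.7)]
side toe [([0.6502, 0.1529, 0.0585], 0.58), ([0.7793, -0.0149, -0.0032], 0.26)]
wrist notch []
wrist lever []
wrist butt [([0.6446, -0.1051, 0.1415], 0.54)]
wrist toe [([0.5411, -0.0459, -0.0024], 0.55)]
```

It is home: the force rises against the stop at -8 N, the pin reads about 0.066 and the toe about 0.154. Next I'll go above the handle end.

{"method": "play_rows", "body": {
  "plan": [
    [0.4,0,0,0,0,0],
    [0.6,0,0,0,0,0],
    [0,0,-1.2,0,0,0],
    [0,0,-1.2,0,0,0],
    [0,0,-1.2,0,0,0],
    [0,0,-0.9,0,0,0],
    [-0.9,0,0,0,0,0],
    [-1,0,0,0,0,0],
    [-1,0,0,0,0,0],
    [-0.7,0,0,0,0,0],
    [0,0,0.5,0,0,0],
    [0,0,0.5,0,0,0],
    [0,0,0.4,0,0,0],
    [0,0,0,0,0,0]
  ]
}}

```text
clock: 15.42
tool_pos: [0.6491, -0.0902, 0.1541]
orientation: [179.9, -0.0, -90.0]
force: [-0.3, 0.2, -0.7]
opening: 0.0004
gripper_force: 0.0
```

{"method": "play_rows", "body": {
  "plan": [
    [0,0,0.3,0,0,0],
    [0,0,0.3,0,0,0],
    [0,0,0.2,0,0,0],
    [0,0,0.2,0,0,0],
    [0,0,0,0,0,0]
  ]
}}

```text
clock: 15.83
tool_pos: [0.6497, -0.0902, 0.1455]
orientation: [180.0, 0.0, -90.0]
force: [0.2, 0.4, -0.5]
opening: 0.0001
gripper_force: 0.0
```

Run:
```python
from h import *
for c in ["scene","side"]:
    s=snapshot(c);save(s,c+"6.png")
    find(c,["lever","butt","toe"])
```

```text
scene lever [([0.6533, 0.0683, 0.0795], 0.78), ([0.6526, 0.1176, 0.0709], 0.62)]
scene butt [([0.4681, 0.4727, 0.0041], 0.36)]
scene toe [([0.649, 0.1567, 0.0578], 0.96), ([0.6526, 0.119, 0.0746], 0.67)]
side lever [([0.6465, 0.0651, 0.0823], 0.72)]
side butt [([0.6495, -0.1074, 0.1401], 0.96)]
side toe [([0.6485, 0.1505, 0.0578], 0.92), ([0.5514, 0.0916, -0.0], 0.37)]
```

{"method": "play_rows", "body": {
  "plan": [
    [0,0,0.2,0,0,0],
    [0,0,0.2,0,0,0],
    [0,0,0.2,0,0,0],
    [0,0,0,0,0,0]
  ]
}}

```text
clock: 16.57
tool_pos: [0.6497, -0.09, 0.1394]
orientation: [180.0, -0.0, -90.0]
force: [0.5, 0.8, 0.9]
opening: 0.0002
gripper_force: 0.2
```

{"method": "play_rows", "body": {
  "plan": [
    [0.05,0,0.25,0,0,0],
    [0.05,0,0.25,0,0,0],
    [0.05,0,0.25,0,0,0],
    [0,0,0,0,0,0]
  ]
}}

```text
clock: 16.9
tool_pos: [0.6497, -0.0916, 0.1317]
orientation: [179.9, 0.0, -90.0]
force: [0.3, 0.5, -0.1]
opening: 0.0005
gripper_force: 0.2
```

Run:
```python
from h import *
for c in ["scene","side"]:
    s=snapshot(c);save(s,c+"7.png")
    find(c,["lever","butt","toe"])
a=cv2.imread("pics/side7.png")[160:230,290:390]
cv2.imwrite("pics/c7.png",cv2.resize(a,(800,560),interpolation=2))
```

```text
scene lever [([0.6503, 0.0631, 0.0801], 0.66)]
scene butt []
scene toe [([0.6466, 0.1578, 0.0639], 0.78), ([0.6505, 0.0652, 0.0795], 0.69)]
side lever [([0.6458, 0.0649, 0.0775], 0.8)]
side butt [([0.6502, -0.1103, 0.1331], 0.92)]
side toe [([0.65, 0.1548, 0.0654], 0.64), ([0.2952, 0.2995, -0.0002], 0.42)]
```

View pics/c7.png

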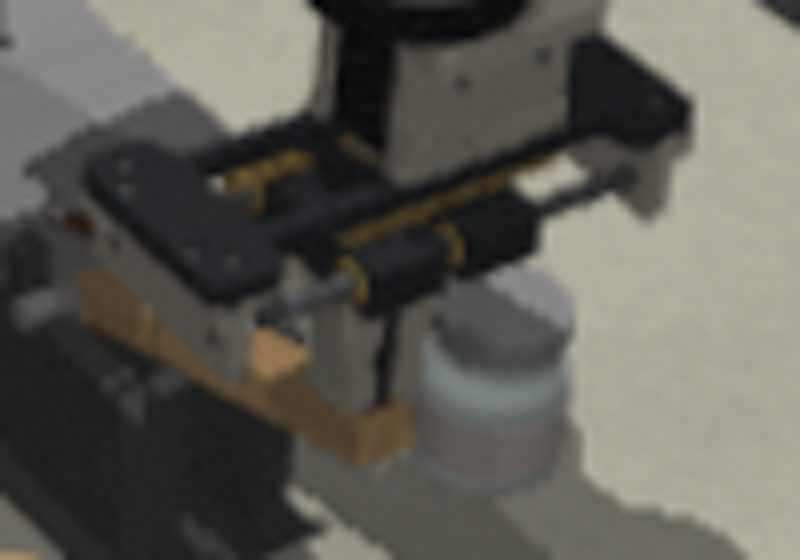

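The crop shows the tips pressing on the handle end at about (365,410), and the butt has sunk to 0.133. I'll check the gripper body's height against the bystanders before going deep.

Run:
```python
from h import *
s=snapshot("side");A=R.from_euler("xyz",s["attitude"],degrees=True);P=np.array(s["position"])
def uv(p):
    q=A.inv().apply(np.array(p)-P);return np.round([s["cx"]+s["fx"]*q[0]/q[2],s["cy"]+s["fy"]*q[1]/q[2]],1)
for z in (.13,.14,.15,.16,.17,.18,.19):
    print(z,"plate",uv([.553,-.131,z]),uv([.553,-.053,z]),"tip",uv([.629,-.101,z]),uv([.64,-.101,z]))
```

```text
0.13 plate [313. 231.] [296.7 214.2] tip [329.8 214.9] [333.1 213.6]
0.14 plate [313.3 228.2] [296.8 211.4] tip [330.2 212.1] [333.5 210.7]
0.15 plate [313.5 225.3] [297.  208.5] tip [330.5 209.2] [333.8 207.9]
0.16 plate [313.8 222.4] [297.1 205.7] tip [330.8 206.4] [334.1 205. ]
0.17 plate [314.  219.5] [297.3 202.8] tip [331.1 203.5] [334.5 202.1]
0.18 plate [314.3 216.5] [297.4 199.8] tip [331.5 200.5] [334.8 199.2]
0.19 plate [314.5 213.5] [297.6 196.8] tip [331.8 197.6] [335.2 196.2]
```

The tip is at about 0.138 and the body's underside at about 0.197. The body therefore rides about 60 mm above the tips and will clear the bystanders. Pressing down smoothly now.

{"method": "play_rows", "body": {
  "plan": [
    [0.04,0,0.15,0,0,0],
    [0.04,0,0.2,0,0,0],
    [0.04,0,0.25,0,0,0],
    [0.04,0,0.25,0,0,0],
    [0.04,0,0.25,0,0,0],
    [0.04,0,0.25,0,0,0],
    [0.04,0,0.25,0,0,0],
    [0.04,0,0.25,0,0,0],
    [0.04,0,0.25,0,0,0],
    [0.04,0,0.25,0,0,0],
    [0.03,0,0.25,0,0,0],
    [0.03,0,0.25,0,0,0],
    [0.03,0,0.25,0,0,0],
    [0.03,0,0.25,0,0,0],
    [0.02,0,0.25,0,0,0],
    [0.02,0,0.25,0,0,0],
    [0.02,0,0.25,0,0,0],
    [0,0,0.2,0,0,0],
    [0,0,0.15,0,0,0]
  ]
}}

```text
clock: 18.93
tool_pos: [0.6509, -0.099, 0.0892]
orientation: [-179.9, -0.1, -90.0]
force: [-0.7, -7.3, 6.7]
opening: 0.0003
gripper_force: 3.8
```

Run:
```python
from h import *
for c in ["scene","side"]:
    s=snapshot(c);save(s,c+"8.png")
    find(c,["lever","butt","toe","lip"])
a=cv2.imread("pics/side8.png")[140:260,230:390]
cv2.imwrite("pics/c8.png",cv2.resize(a,(800,600),interpolation=2))
```

```text
scene lever [([0.6508, 0.0648, 0.0782], 0.87), ([0.7758, -0.0165, 0.0018], 0.55)]
scene butt []
scene toe [([0.6481, 0.1553, 0.0861], 0.79), ([0.6515, 0.0571, -0.0063], 0.59)]
scene lip [([0.6518, 0.121, 0.0955], 0.93), ([0.5387, -0.0428, 0.0001], 0.48)]
side lever [([0.6455, 0.062, 0.0798], 0.72)]
side butt [([0.6487, -0.1202, 0.0874], 0.83)]
side toe [([0.6491, 0.1552, 0.0863], 0.79)]
side lip [([0.643, 0.1189, 0.0936], 0.78)]
```

View pics/c8.png

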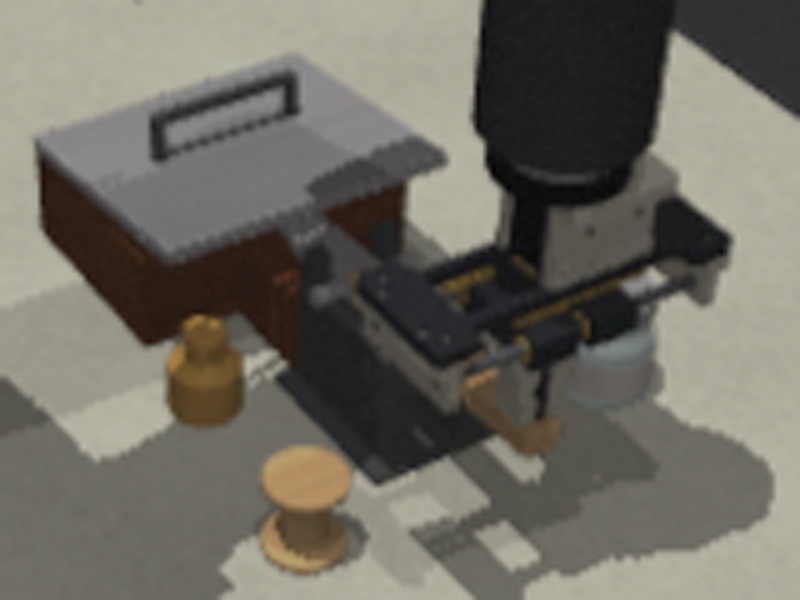

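The lid is rising, with the lip at about 0.0945 (roughly 7.5°), and everything stands in place in the crop. Continuing down.

{"method": "play_rows", "body": {
  "plan": [
    [0.04,0,0.15,0,0,0],
    [0.04,0,0.2,0,0,0],
    [0.02,0,0.25,0,0,0],
    [0,0,0.25,0,0,0],
    [0,0,0.25,0,0,0],
    [0,0,0.25,0,0,0],
    [0,0,0.25,0,0,0],
    [0,0,0.25,0,0,0],
    [-0.02,0,0.25,0,0,0],
    [-0.02,0,0.25,0,0,0],
    [-0.03,0,0.25,0,0,0],
    [-0.03,0,0.25,0,0,0],
    [-0.04,0,0.25,0,0,0],
    [-0.04,0,0.25,0,0,0],
    [-0.04,0,0.25,0,0,0],
    [-0.04,0,0.2,0,0,0],
    [-0.04,0,0.15,0,0,0],
    [0,0,0.1,0,0,0],
    [0,0,0,0,0,0]
  ]
}}

```text
clock: 21.02
tool_pos: [0.6507, -0.0972, 0.0483]
orientation: [-179.9, -0.1, -90.0]
force: [0.4, -7.6, 5.7]
opening: 0.0006
gripper_force: 3.7
```

Run:
```python
from h import *
for c in ["scene","side"]:
    s=snapshot(c);save(s,c+"9.png")
    find(c,["lever","butt","toe","lip","jar","spool","weight"])
```

```text
scene lever [([0.65, 0.0637, 0.0787], 0.95)]
scene butt []
scene toe [([0.6485, 0.1472, 0.1094], 0.93)]
scene lip [([0.6514, 0.125, 0.1205], 0.63)]
scene jar [([0.7758, -0.0153, 0.0003], 0.69), ([0.2968, 0.3083, -0.003], 0.23)]
scene spool [([0.541, -0.0447, 0.0014], 0.57)]
scene weight [([0.5523, 0.088, -0.0041], 0.52)]
side lever [([0.6442, 0.0632, 0.0796], 0.92)]
side butt [([0.6503, -0.1165, 0.0409], 0.73), ([0.3196, -0.4284, 0.0005], 0.48)]
side toe [([0.6471, 0.0613, 0.0787], 0.66), ([0.6485, -0.1141, 0.0404], 0.65)]
side lip [([0.6423, 0.124, 0.1152], 0.89)]
side jar [([0.7768, -0.0165, -0.0018], 0.55)]
side spool [([0.5395, -0.0447, -0.0015], 0.87)]
side weight [([0.5534, 0.0904, 0.0035], 0.67)]
```

{"method": "play_rows", "body": {
  "plan": [
    [-0.02,0,0.15,0,0,0],
    [-0.02,0,0.2,0,0,0],
    [-0.02,0,0.2,0,0,0],
    [-0.02,0,0.2,0,0,0],
    [-0.02,0,0.2,0,0,0],
    [0,0,0.15,0,0,0],
    [0,0,0.1,0,0,0],
    [0,0,0,0,0,0],
    [0,0,0,0,0,0]
  ]
}}

```text
clock: 22.57
tool_pos: [0.6507, -0.0954, 0.0363]
orientation: [-179.9, -0.1, -90.0]
force: [-0.3, -4.3, 5.8]
opening: 0.0007
gripper_force: 3.2
```

Run:
```python
from h import *
for c in ["scene","side"]:
    s=snapshot(c);save(s,c+"10.png")
    find(c,["lever","butt","toe","lip"])
a=cv2.imread("pics/side10.png")[140:260,230:390]
cv2.imwrite("pics/c10.png",cv2.resize(a,(800,600),interpolation=2))
print(np.round(get_obs()["force"],1))
```

```text
scene lever [([0.6509, 0.0618, 0.0811], 0.8)]
scene butt []
scene toe [([0.648, 0.1476, 0.1163], 0.81), ([0.4694, 0.4734, 0.0014], 0.32)]
scene lip [([0.6508, 0.1285, 0.1238], 0.84), ([0.555, 0.0925, -0.0014], 0.54)]
side lever [([0.6483, 0.0598, 0.0806], 0.7)]
side butt [([0.6505, -0.11, 0.0273], 0.73)]
side toe [([0.6492, 0.1466, 0.1185], 0.6)]
side lip [([0.6424, 0.1236, 0.1267], 0.7)]
[-0.3 -4.5  5.5]
```

View pics/c10.png

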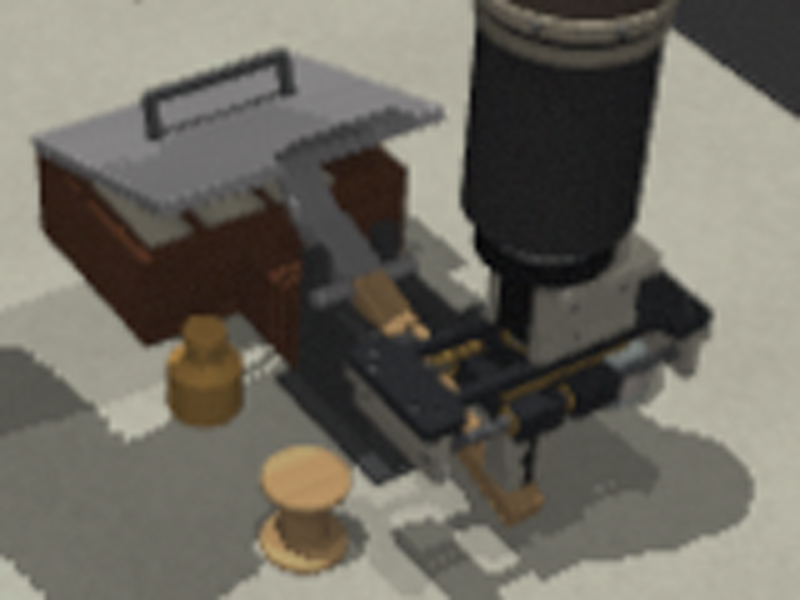

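The crop shows the lid open about 17.5° (front edge near (300,160)), the lever under it with its pin in the notch, and the bystanders in place. The force is steady at about 6 N, so I'm handing it in.

```bash
python3 -c "from plant import close_job; print(close_job())"
```

```text
the job is handed in; nothing more can be done
None
```

The job is handed in at about 23 s: the lever was pushed home in its notch, and its handle is held down with about 6 N so the lid stays open at about 17.5 degrees; spool, jar and weight measured unmoved.

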